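# Put the wash things back in their own dishes

## Task

Someone who washes sitting down finds things by feel, and the cleaner has put three of them back in each other's dishes. Swap them round so that the cup stands upright in the middle of the round dish, the bottle stands upright in the middle of the square dish, and the nail brush lies bristles down in the middle of the long dish, along its length; the empty dark mat is free for parking one of them meanwhile. Leave the cream jar, the roll-on and the soap where they are.

Things in the scene. Friction and masses are not known exactly. Their poses are not given: they have to be found in the camera images.
- cup: Open round cup of smooth plastic (yellow), no handle, 80 mm high, 62 mm across at the mouth and a little narrower towards the foot, wall 4 mm, about 60 g. It starts upright in the long dish. Origin: centre of the underside, z up.
- bottle: Closed flat-sided travel bottle (green) with a round white screw cap, standing. Body 50 mm along its x, 34 mm along its y, straight-sided up to 66 mm; cap 22 mm across, from 70 to 84 mm high; about 110 g. It starts upright in the round dish. Origin: centre of the underside, z up.
- nail_brush: Walnut nail brush lying bristles down: wooden block 84 mm along its x, 38 mm along its y, from 16 to 34 mm above its underside; below it a stiff block of pale bristles 74 x 30 mm, 16 mm high; about 60 g. It starts in the square dish. Origin: centre of the underside (the bristle tips), x lengthwise, z up.
- round_dish: Shallow round dish, white powder-coated aluminium, 120 mm across with a low round-wire rim (108 mm across inside): the cup's own place. It is fixed. A thing set in it stands on its floor, 4 mm above the worktop; the rim's top is 10 mm above the worktop. Origin: centre, at worktop height. Its place on the worktop and its yaw differ from start to start.
- square_dish: Shallow square dish, white powder-coated aluminium, 114 x 114 mm with a low rim (102 mm inside): the bottle's own place. It is fixed. A thing set in it stands on its floor, 4 mm above the worktop; the rim's top is 10 mm above the worktop. Origin: centre, at worktop height. Its place on the worktop and its yaw differ from start to start.
- long_dish: Shallow oblong dish, white powder-coated aluminium, 142 mm along its x, 94 mm along its y, with a low rim (130 x 82 mm inside): the nail brush's own place. It is fixed. A thing set in it stands on its floor, 4 mm above the worktop; the rim's top is 10 mm above the worktop. Origin: centre, at worktop height. Its place on the worktop and its yaw differ from start to start.
- mat: Empty dark rubber mat, 110 x 110 mm, 4 mm thick, flat and without a rim, fixed: the free spot. Origin: centre, at worktop height. Its place differs from start to start; dishes and mat stand at least 160 mm from each other, centre to centre.
- cream_jar: Squat amber glass jar, 56 mm across, 42 mm high, standing loose among the dishes. Not part of the job: leave it where it stands. Origin: centre of the underside.
- roll_on: Small blue waisted roll-on deodorant, 38 mm across, 62 mm high, standing loose among the dishes. Not part of the job: leave it where it stands. Origin: centre of the underside.
- soap: White bar of soap, 66 x 44 mm, 22 mm high, lying loose among the dishes. Not part of the job: leave it where it stands. Origin: centre of the underside.
Things that resemble listed ones, but are neither listed nor needed, are in the scene too. Of the things that look like the bottle, take the one that is farthest from the robot's base at the start.

How it is judged:
By the outcome, as a careful person would: the job done as asked, in the order asked, and still so for the second after the job is handed in, with the robot touching nothing.
It also fails if it takes over 118 s, if anything falls off the work surface, if the arm or the gripper's body presses on something with over 40 N, if the wrist force passes 120 N, or if a joint passes its speed limit or range.

## Robot

A 7-joint arm with a two-finger parallel gripper is mounted at the origin on the work surface. World frame = base frame: x ahead of the robot, y to its left, z up, the work surface at z = 0. Lengths are in m, angles in rad, forces in N, time in s.
With the tool pointing down it reaches from about 0.425 to 0.925 m from the base axis. Payload 6.8 kg.
Tool frame: the origin (TCP) lies midway between the tips of the shut fingers; the grasp point (between the pads) lies 19 mm behind it (bot.hold_point_z is the distance from the TCP to the grasp point, in m); z points along the fingers, y is the direction in which the jaws open and shut (so a half turn about z gives the same grasp; the last joint's range is limited). The gripper opens to 88 mm and grips with 3 to 60 N. Pads are 20 mm wide; open, the fingers measure 115 mm over their backs; the gripper's body (75 mm by 178 mm) begins 61 mm behind the grasp point.
Start: joints at [1.142, 0.477, 0.022, 1.555, -0.011, 1.109, -0.083], TCP at [0.213, -0.641, 0.223] pointing down, gripper open.
Joint ranges: [-2.96, 2.96], [-0.34, 2.1], [-1.41, 1.46], [0.24, 2.44], [-1.37, 4.51], [0.17, 1.92], [-2.96, 2.96]. Speed limits (rad/s): [2.39, 2.39, 3.14, 3.14, 3.14, 3.14, 3.14].

## Interface

Orientations are given as a unit quaternion [x, y, z, w].
In Python, from cell import bot, viewer, job, spotter gives the robot as it stands.
- The arm moves only by the tool step_arm, never from a script. Its argument "steps" is a list of rows, each a list of 4 numbers: the shift along the tool's x, y, z in units of 30 mm (1.0 is 30 mm), then the turn about the tool's z in degrees. A call has 1 to 20 rows; each row shifts and turns the commanded pose from where the row before left it, along the tool's axes as they then stand; what a row does not reach is not made up. A row lasts 1/8 s, in which the tool goes at most 62.5 mm and 10.7 degrees, less where a joint would pass 70% of its speed; a pose out of reach is approached as far as the arm can. A call is refused whole if a number of a shift passes 1 or a number of a turn 10.7, either way. A call with a gripper value outside its range is refused whole. "gripper" is the closure, from -1 (fully open) to 1 (shut), set as the call begins (left out, the last holds). The fingers move at their own pace and stop on an object; the grip force is fixed at half the most. Time passes only in rows, so rows that do not move let the fingers close. It gives the time, the measured TCP pose, the force and the opening at its end, in the units of the state.
- bot.get_obs(): the state, without advancing time (a new reading comes with each control period).
- viewer.get_image(name): name is "scene" or "top" or "wrist"; returns (picture, depth): 400x640x3 uint8, blue, green, red; 400x640 float32, m along the optical axis (not along the pixel's ray), 0 where there is no reading.
- viewer.camera_info(name): a dict with "intrinsics" (3x3 intrinsics, pixels), "camera_from_world" (4x4, takes a point from world to camera coordinates). Camera axes: x right, y up, looking along -z (the intrinsics and any distortion apply to the point x, -y, -z); pixel columns grow to the right and rows downward; lengths in m; the calibration is good to about 2 mm. A picture is of the moment at which its call begins: read the wrist's pose just before it. camera_info takes no time and is no camera call; for the wrist camera it gives the pose at the moment of the call.
- job.sign_off(): hands the job in, once; it reports no verdict.
Trained networks look in the newest picture that a camera, given by its name, has taken for a name from the list of things; names that differ only in an ending like _2 or _b are one class to them, and where a whole thing is asked for, a point or a joint stands for the part that bears it (a point fixed in the world has none). Each returns a list of dicts, best first, with "confidence" (0 to 1); they miss things now and then, are a little off and sometimes report something else, mostly with a low value. They report only what shows in the picture. A call takes as long as a camera call. They do not tell look-alikes from the thing itself.
- spotter.boxes_of(name, camera): "centre" ([column, row] in pixels, amid what is visible of it).
- spotter.silhouettes(name, camera): "pixels" (400x640 bool, what is visible of it) and "centre" ([column, row] in pixels, amid what is visible of it).
- spotter.tip_of(name, camera): "centre" ([column, row] in pixels: a listed point, or the origin of a listed thing).
The state is a dict: "time": time; "qpos": joint angles; "qd": joint speeds; "tau": joint torques, N m; "ee_pos": TCP position; "eef_rot": TCP orientation; "contact_force": force on the tool from outside, world axes, zero at the start; "torque": the same for the moment, N m; "finger_gap": opening from 0.0 (shut) to 1.0 (fully open).
Only numpy, scipy, OpenCV 4.12 (cv2) and the standard library are available. Lean on these libraries where they do the work, as an engineer would, in place of code of your own. Each camera call takes 0.05 s, during which the arm holds its last target.

## Working session

There is one attempt and no reset: what is moved stays moved. The work goes in short steps, Python scripts to look and compute and a tool call to move; the robot and the scene stay as the last step left them, time stands still between calls to the robot, and variables do not carry over. Pictures are saved under pics/ and viewed, and the job is handed in when it is done.

Besides the shell and the picture viewer there is one more tool, called after "Request:" in YAML: its name, and indented under it one key for each argument. step_arm: Moves the arm, as the interface text tells. Its arguments: {"type":"object","properties":{"steps":{"type":"array"},"gripper":{"type":"number"}},"required":["steps"]}

```bash
ls; mkdir -p pics; python3 - <<'E'
from cell import bot, viewer, job, spotter
import cv2
o=bot.get_obs();print({k:o[k] for k in('time','ee_pos','eef_rot','finger_gap','contact_force')})
for n in('scene','top','wrist'):
    p,d=viewer.get_image(n);cv2.imwrite(f'pics/a_{n}.png',p)
    i=viewer.camera_info(n);print(n,i)
E
```

```text
pics
{'time': 0.0, 'ee_pos': array([ 0.21263758, -0.64000033,  0.2217021 ]), 'eef_rot': array([ 9.87164400e-01,  1.59704837e-01, -1.91729291e-04, -8.80398645e-04]), 'finger_gap': 0.9991427682301092, 'contact_force': array([-0.00243192,  0.32170888,  0.542526  ])}
scene {'intrinsics': array([[519.86167391,   0.        , 312.85833813],
       [  0.        , 519.86167391, 193.0784735 ],
       [  0.        ,   0.        ,   1.        ]]), 'camera_from_world': array([[ 0.80197736,  0.59710075,  0.01740721, -0.37469766],
       [-0.42565654,  0.5507769 ,  0.71795635,  0.18463805],
       [ 0.41910478, -0.58319423,  0.69587044, -1.25290185],
       [ 0.        ,  0.        ,  0.        ,  1.        ]])}
top {'intrinsics': array([[492.65382216,   0.        , 322.8332309 ],
       [  0.        , 492.65382216, 190.92706899],
       [  0.        ,   0.        ,   1.        ]]), 'camera_from_world': array([[-0.00882868, -0.99995084,  0.0045135 , -0.01463146],
       [ 0.98900458, -0.00806552,  0.14766475, -0.48790523],
       [-0.14762109,  0.00576755,  0.98902717, -1.24304431],
       [ 0.        ,  0.        ,  0.        ,  1.        ]])}
wrist {'intrinsics': array([[313.12886824,   0.        , 317.28331309],
       [  0.        , 313.12886824, 196.83274611],
       [  0.        ,   0.        ,   1.        ]]), 'camera_from_world': array([[ 0.31584735, -0.94880902, -0.001378  , -0.67476714],
       [ 0.91693292,  0.30560882, -0.25658774,  0.03179587],
       [ 0.24387389,  0.07977903,  0.96651996, -0.38987948],
       [ 0.        ,  0.        ,  0.        ,  1.        ]])}
```

View pics/a_scene.png

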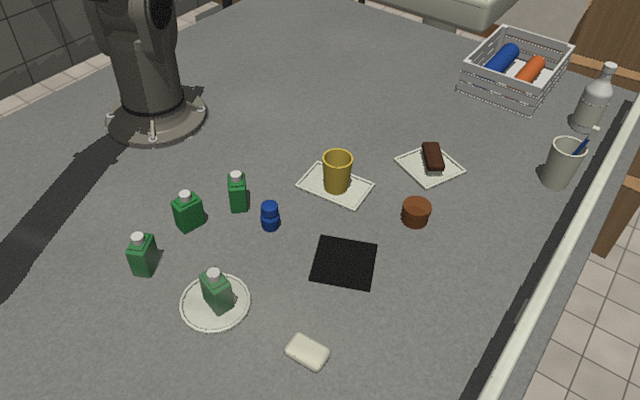

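View pics/a_top.png

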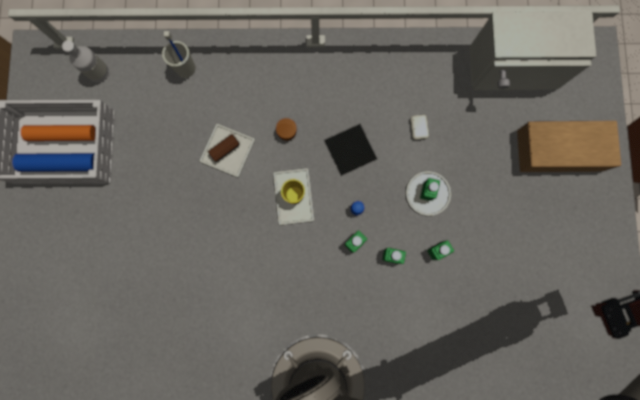

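View pics/a_wrist.png

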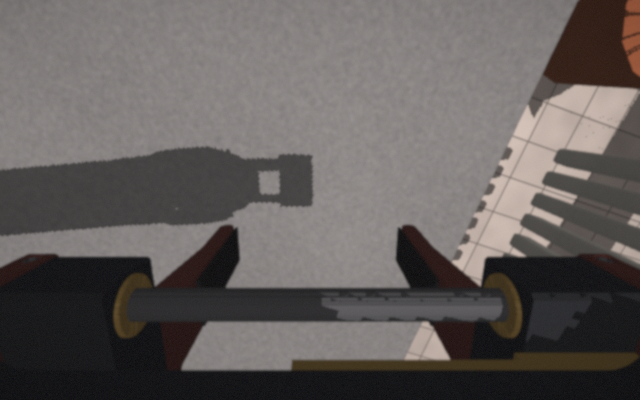

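The top view shows the cup at (292,191) in the long dish, the brush at (224,148) in the square dish and the mat at (350,149). There are four bottles: (430,188) in the round dish, and (356,241), (394,256) and (441,250) on the worktop. The one in the round dish is farthest from the base at (318,375) and also stands in the dish the text names, so that is the one to take. Next I'll measure positions.

```bash
cat > h.py <<'E'
import numpy as np, cv2
from cell import bot, viewer, job, spotter
def cloud(n):
    p,d=viewer.get_image(n); i=viewer.camera_info(n)
    return p,d,i
def world(d,i):
    K=i['intrinsics'];T=np.linalg.inv(i['camera_from_world'])
    v,u=np.mgrid[0:d.shape[0],0:d.shape[1]]
    P=np.stack([(u-K[0,2])/K[0,0]*d,-(v-K[1,2])/K[1,1]*d,-d],-1)
    return P@T[:3,:3].T+T[:3,3]
def proj(P,i):
    P=np.atleast_2d(P);c=P@i['camera_from_world'][:3,:3].T+i['camera_from_world'][:3,3]
    K=i['intrinsics'];return np.stack([K[0,0]*c[:,0]/-c[:,2]+K[0,2],K[1,1]*-c[:,1]/-c[:,2]+K[1,2]],-1)
E
python3 - <<'E'
from h import *
big=None
for n in('top','scene'):
    p,d,i=cloud(n);W=world(d,i)
    np.savez(f'{n}.npz',p=p,d=d,W=W)
    print(n)
    for name in('cup','bottle','nail_brush','round_dish','square_dish','long_dish','mat','cream_jar','roll_on','soap'):
        for s in spotter.silhouettes(name,n):
            if s['confidence']<.3: continue
            m=s['pixels']&(d>0);w=W[m]
            if len(w)<10: continue
            zt=np.percentile(w[:,2],95); t=w[w[:,2]>zt-.008]
            # min-area rect on all points
            r=cv2.minAreaRect((w[:,:2]*1000).astype(np.float32))
            rt=cv2.minAreaRect((t[:,:2]*1000).astype(np.float32))
            print(name,round(s['confidence'],2),np.round(s['centre']),m.sum(),'zt',round(zt,3),'z5',round(np.percentile(w[:,2],5),3),'top ctr',np.round(rt[0]),np.round(rt[1]),round(rt[2]),'all',np.round(r[0]),np.round(r[1]),round(r[2]))
p=np.load('top.npz')['p'];q=np.load('scene.npz')['p']
a=cv2.resize(p[110:290,190:490],(800,480),interpolation=cv2.INTER_CUBIC);cv2.imwrite('pics/b_top.png',a)
b=cv2.resize(q[160:340,110:290],(600,600),interpolation=cv2.INTER_CUBIC);cv2.imwrite('pics/b_sc.png',b)
E
```

```text
top
cup 0.79 [293. 189.] 494 zt 0.085 z5 0.006 top ctr [484.  57.] [58. 61.] 89 all [488.  58.] [68. 66.] 28
bottle 0.89 [393. 257.] 286 zt 0.086 z5 0.036 top ctr [ 321. -196.] [19. 21.] 44 all [ 324. -196.] [48. 40.] 77
bottle 0.87 [431. 188.] 330 zt 0.089 z5 0.029 top ctr [ 491. -294.] [20. 20.] 83 all [ 489. -300.] [47. 50.] 75
bottle 0.87 [356. 244.] 293 zt 0.085 z5 0.002 top ctr [358. -99.] [20. 20.] 87 all [ 357. -100.] [37. 50.] 44
bottle 0.77 [441. 246.] 362 zt 0.085 z5 0.005 top ctr [ 334. -315.] [21. 21.] 79 all [ 335. -317.] [39. 58.] 19
nail_brush 0.66 [223. 148.] 502 zt 0.042 z5 0.007 top ctr [608. 243.] [39. 82.] 37 all [611. 248.] [52. 86.] 34
round_dish 0.57 [427. 198.] 1129 zt 0.012 z5 -0.0 top ctr [ 486. -299.] [116. 116.] 87 all [ 486. -299.] [116. 116.] 87
square_dish 0.66 [230. 152.] 1240 zt 0.011 z5 -0.001 top ctr [608. 239.] [116. 114.] 67 all [609. 240.] [119. 115.] 67
long_dish 0.68 [292. 202.] 1490 zt 0.013 z5 -0.001 top ctr [480.  61.] [143.  94.] 6 all [480.  61.] [147.  98.] 6
mat 0.59 [350. 152.] 1622 zt 0.008 z5 -0.001 top ctr [608. -93.] [110. 112.] 25
[... 1474 characters left out ...]
] 24 all [605. -93.] [111. 117.] 24
cream_jar 0.84 [414. 212.] 819 zt 0.042 z5 0.005 top ctr [656.  75.] [54. 56.] 43 all [644.  90.] [55. 95.] 40
roll_on 0.88 [271. 218.] 529 zt 0.06 z5 0.006 top ctr [ 445. -109.] [30. 32.] 70 all [ 438. -101.] [37. 59.] 42
roll_on 0.5 [413. 211.] 849 zt 0.042 z5 0.001 top ctr [657.  76.] [53. 56.] 14 all [651.  98.] [ 53. 101.] 15
roll_on 0.31 [436. 160.] 654 zt 0.038 z5 0.005 top ctr [607. 241.] [39. 88.] 35 all [613. 245.] [52. 88.] 36
soap 0.96 [308. 352.] 1166 zt 0.023 z5 0.011 top ctr [ 664. -282.] [65. 43.] 6 all [ 661. -278.] [71. 54.] 6
soap 0.57 [211. 310.] 2366 zt 0.01 z5 0.001 top ctr [ 487. -301.] [117. 115.] 51 all [ 486. -301.] [118. 116.] 54
```

View pics/b_top.png

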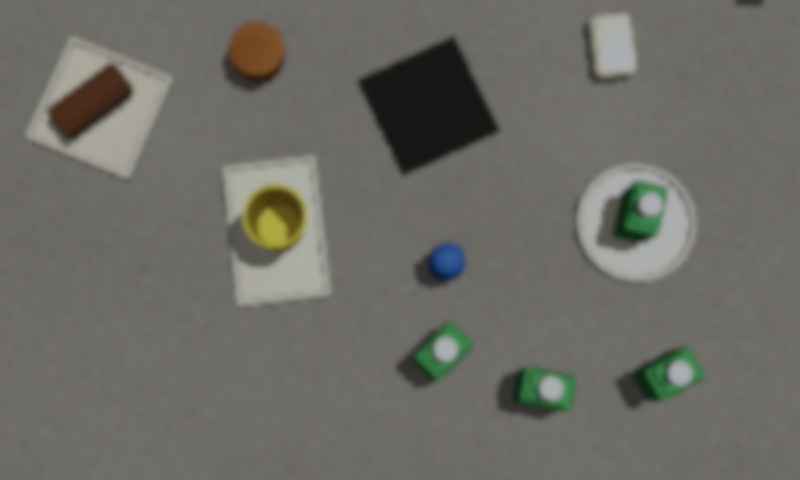

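View pics/b_sc.png

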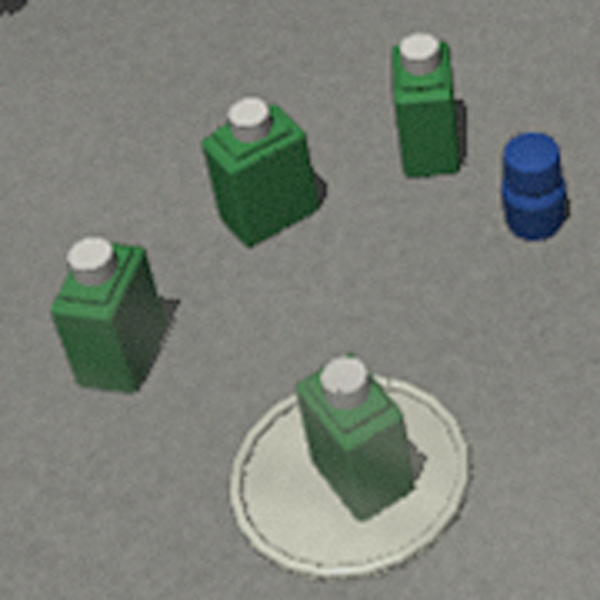

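The enlarged crops confirm it: the target is the bottle in the round dish, 0.57 m from the base, while the others are 0.37–0.46 m away. Next is the bottle's yaw, plus a refinement of the brush yaw and the cup.

```bash
python3 - <<'E'
from h import *
from scipy.optimize import least_squares
A=[np.load(f'{n}.npz') for n in('top','scene')]
def pts(c,r,z0,z1):
    L=[]
    for a in A:
        W=a['W'];m=(np.hypot(W[...,0]-c[0],W[...,1]-c[1])<r)&(W[...,2]>z0)&(W[...,2]<z1)&(a['d']>0);L.append(W[m])
    return L
for nm,c,r,z0,z1 in(('bottle',(.490,-.296),.045,.055,.077),('bottlewall',(.490,-.296),.045,.02,.065),('brush',(.607,.241),.06,.030,.046),('cuptop',(.484,.058),.05,.075,.095)):
    for w in pts(c,r,z0,z1)+[np.vstack(pts(c,r,z0,z1))]:
        t=(w[:,:2]*1000).astype(np.float32)
        if len(t)<8: continue
        rr=cv2.minAreaRect(t);e=cv2.minEnclosingCircle(t)
        u,s,v=np.linalg.svd(t-t.mean(0),full_matrices=False)
        print(nm,len(t),np.round(rr[0],1),np.round(rr[1],1),round(rr[2],1),'circ',np.round(e[0]),round(e[1]),'pca',round(np.degrees(np.arctan2(v[0,1],v[0,0]))))
i=viewer.camera_info('wrist');T=np.linalg.inv(i['camera_from_world']);o=bot.get_obs()
from scipy.spatial.transform import Rotation as R
Rm=R.from_quat(o['eef_rot'])
print('cam in tool',Rm.inv().apply(T[:3,3]-o['ee_pos']),'tool x,y',Rm.as_matrix()[:,0],Rm.as_matrix()[:,1],'camz',Rm.inv().apply(-T[:3,2]))
E
```

```text
bottle 196 [ 490.4 -294.5] [34.4 50.2] 75.7 circ [ 491. -294.] 28 pca 170
bottle 489 [ 490.2 -296.7] [34.3 51.7] 75.0 circ [ 491. -298.] 28 pca 9
bottle 685 [ 490.5 -295.6] [36.6 51.7] 75.0 circ [ 491. -295.] 29 pca 171
bottlewall 104 [ 490.5 -294.2] [34.9 50.2] 75.5 circ [ 491. -294.] 29 pca -171
bottlewall 487 [ 495.3 -309.1] [56.6 27.7] 21.4 circ [ 491. -297.] 28 pca 20
bottlewall 591 [ 491.2 -295.6] [37.4 52.3] 76.0 circ [ 491. -295.] 29 pca 173
brush 446 [608.1 243.3] [38.9 83.8] 37.6 circ [609. 244.] 44 pca 127
brush 466 [607.2 241.3] [38.7 89. ] 34.9 circ [607. 242.] 46 pca -52
brush 912 [608.3 241.8] [40.5 88. ] 37.7 circ [607. 242.] 46 pca 127
cuptop 137 [483.8  57.4] [57.8 61.4] 88.7 circ [484.  58.] 31 pca 176
cuptop 266 [483.6  55.6] [59.5 62.1] 36.2 circ [484.  56.] 32 pca -57
cuptop 403 [483.5  56.5] [61.9 61.5] 78.7 circ [484.  56.] 32 pca -54
cam in tool [ 0.06968669  0.00048557 -0.16216581] tool x,y [9.48983099e-01 3.15326938e-01 1.48827983e-06] [ 3.15326938e-01 -9.48983099e-01 -1.91368897e-05] camz [-2.56476501e-01  1.46860967e-04  9.66550456e-01]
```

```bash
cat >> h.py <<'E'
from scipy.spatial.transform import Rotation as R
def plan(x,y,z,yaw=None,cur=None):
    """turn first (tool z), then straight shift; prints equal rows in tool units"""
    o=bot.get_obs();M=R.from_quat(o['eef_rot']).as_matrix();p=o['ee_pos']
    y0=np.degrees(np.arctan2(M[1,0],M[0,0]))
    print('t',round(o['time'],2),'tcp',np.round(p,4),'yaw',round(y0,2),'tilt',np.round(M[:2,2],4),'gap',round(o['finger_gap'],3),'F',np.round(o['contact_force'],1))
    t=0
    if yaw is not None:
        t=-((yaw-y0+180)%360-180)
        n=int(np.ceil(abs(t)/9)); 
        if n: print('TURN rows',n,'x',round(t/n,2))
    a=np.radians(y0-t);X=np.array([np.cos(a),np.sin(a),0]);Y=np.array([np.sin(a),-np.cos(a),0])
    D=np.array([x,y,z])-p;s=np.array([D@X,D@Y,-D[2]])/.03
    n=int(np.ceil(abs(s).max()/.95));print('SHIFT total',np.round(s,2),'rows',n,'x',np.round(s/n,3))
E
python3 -c "
from h import *
plan(.4904,-.2955,.15,-14.5)"
```

```text
t 1.25 tcp [ 0.2128 -0.6406  0.2226] yaw 18.38 tilt [-0.  0.] gap 1.001 F [-1.8 -0.4 -0.1]
TURN rows 4 x 8.22
SHIFT total [  6.08 -13.45   2.42] rows 15 x [ 0.405 -0.897  0.161]
```

Request:
step_arm:
  steps:
    - [0,0,0,8.22]
    - [0,0,0,8.22]
    - [0,0,0,8.22]
    - [0,0,0,8.22]
    - [0.405,-0.897,0.161,0]
    - [0.405,-0.897,0.161,0]
    - [0.405,-0.897,0.161,0]
    - [0.405,-0.897,0.161,0]
    - [0.405,-0.897,0.161,0]
    - [0.405,-0.897,0.161,0]
    - [0.405,-0.897,0.161,0]
    - [0.405,-0.897,0.161,0]
    - [0.405,-0.897,0.161,0]
    - [0.405,-0.897,0.161,0]
    - [0.405,-0.897,0.161,0]
    - [0.405,-0.897,0.161,0]
    - [0.405,-0.897,0.161,0]
    - [0.405,-0.897,0.161,0]
    - [0.405,-0.897,0.161,0]
    - [0,0,0,0]
  gripper: -1

```text
time: 3.75
ee_pos: [0.4919, -0.2929, 0.15]
eef_rot: [0.992, -0.124, 0.0, -0.001]
contact_force: [0.9, -0.2, -0.3]
finger_gap: 1.001
```

```bash
python3 - <<'E'
from h import *
plan(.4904,-.2955,.15,-14.5)
p,d,i=cloud('wrist');W=world(d,i);cv2.imwrite('pics/c.png',p)
m=(np.hypot(W[...,0]-.49,W[...,1]+.296)<.045)&(W[...,2]>.058)&(W[...,2]<.078)&(d>0)
c=(np.hypot(W[...,0]-.49,W[...,1]+.296)<.045)&(W[...,2]>.080)&(d>0)
for q in(m,c):
    w=W[q];print(q.sum(),cv2.minAreaRect((w[:,:2]*1000).astype(np.float32)),np.percentile(w[:,2],[5,50,95]))
print(proj([.4904,-.2955,.088],i))
E
```

```text
t 3.75 tcp [ 0.4919 -0.2929  0.15  ] yaw -14.24 tilt [0.0003 0.0012] gap 1.001 F [ 0.9 -0.2 -0.3]
TURN rows 1 x 0.26
SHIFT total [-0.03  0.1  -0.  ] rows 1 x [-0.027  0.095 -0.001]
1776 ((489.40875244140625, -297.1584167480469), (34.050228118896484, 49.09669494628906), 75.58577728271484) [0.06612974 0.07039018 0.0758668 ]
28538 ((498.9377136230469, -298.3395080566406), (89.97817993164062, 41.339054107666016), 75.34669494628906) [0.17321979 0.2573382  0.26913325]
[[317.52858683 210.47907787]]
```

View pics/c.png

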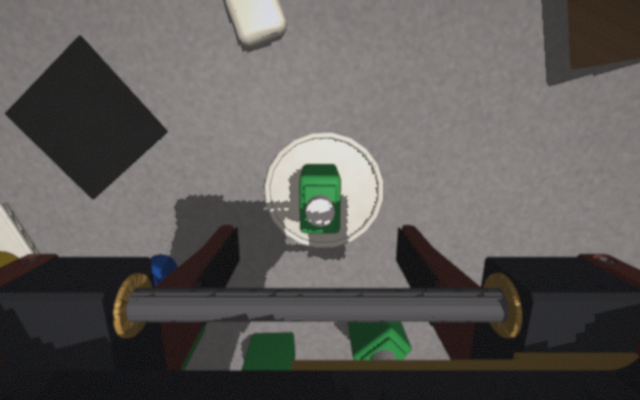

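The wrist view shows the cap at (320,212), centred between the fingers. It puts the bottle at (489.4,-297.2) mm with a 75.6° short axis, which agrees with the other views within 2 mm. Descending now.

Request:
step_arm:
  steps:
    - [-0.034,0.122,0,0.3]
    - [0,0,0.82,0]
    - [0,0,0.82,0]
    - [0,0,0.82,0]
    - [0,0,0.82,0]
    - [0,0,0.4,0]
    - [0,0,0.4,0]
    - [0,0,0,0]
    - [0,0,0,0]
  gripper: -1

```text
time: 4.92
ee_pos: [0.4889, -0.299, 0.0284]
eef_rot: [0.992, -0.129, 0.0, 0.0]
contact_force: [0.5, 0.1, 0.1]
finger_gap: 1.003
```

Request:
step_arm:
  steps:
    - [0,0,0,0]
    - [0,0,0,0]
    - [0,0,0,0]
    - [0,0,0,0]
    - [0,0,0,0]
    - [0,0,0,0]
    - [0,0,0,0]
    - [0,0,0,0]
  gripper: 1

```text
time: 5.92
ee_pos: [0.4885, -0.2986, 0.0278]
eef_rot: [0.992, -0.129, 0.0, -0.0]
contact_force: [-0.4, 0.9, -0.4]
finger_gap: 0.39
```

```bash
python3 -c "
from h import *
plan(.607,-.094,.12,-23)"
```

```text
t 5.92 tcp [ 0.4885 -0.2986  0.0278] yaw -14.79 tilt [0.0001 0.0001] gap 0.39 F [-0.4  0.9 -0.4]
TURN rows 1 x 8.21
SHIFT total [ 0.97 -7.82 -3.07] rows 9 x [ 0.108 -0.869 -0.341]
```

Request:
step_arm:
  steps:
    - [0,0,-0.5,0]
    - [0,0,-0.8,0]
    - [0,0,-0.9,0]
    - [0,0,-0.87,0]
    - [0,0,0,8.21]
    - [0.121,-0.87,0,0]
    - [0.121,-0.87,0,0]
    - [0.121,-0.87,0,0]
    - [0.121,-0.87,0,0]
    - [0.121,-0.87,0,0]
    - [0.121,-0.87,0,0]
    - [0.121,-0.87,0,0]
    - [0.121,-0.87,0,0]
    - [0,-0.86,0,0]
    - [0,0,0,0]
    - [0,0,0,0]

```text
time: 7.92
ee_pos: [0.6065, -0.0955, 0.1203]
eef_rot: [0.98, -0.2, 0.0, 0.0]
contact_force: [-1.0, 0.1, -1.1]
finger_gap: 0.386
```

```bash
python3 - <<'E'
from h import *
plan(.607,-.094,.0285,-23)
p,d,i=cloud('scene');cv2.imwrite('pics/d.png',cv2.resize(p[130:330,220:460],(720,600)))
p,d,i=cloud('wrist');cv2.imwrite('pics/dw.png',p)
E
```

```text
t 7.92 tcp [ 0.6065 -0.0955  0.1203] yaw -23.07 tilt [-0.0001 -0.001 ] gap 0.386 F [-1.   0.1 -1.1]
TURN rows 1 x -0.07
SHIFT total [-0.   -0.05  3.06] rows 4 x [-0.001 -0.013  0.765]
```

View pics/d.png

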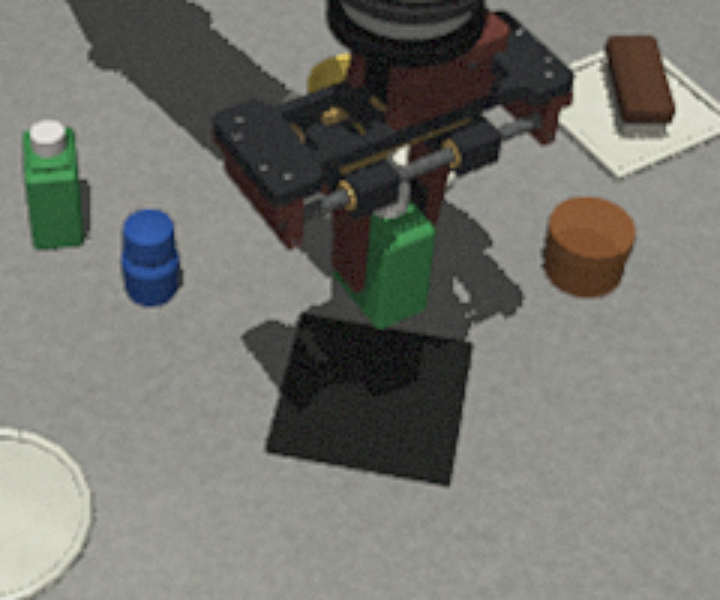

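The bottle hangs upright over the mat. Setting it down.

Request:
step_arm:
  steps:
    - [0,-0.05,0.8,0]
    - [0,0,0.8,0]
    - [0,0,0.8,0]
    - [0,0,0.36,0]
    - [0,0,0.3,0]
    - [0,0,0,0]
    - [0,0,0,0]
    - [0,0,0,0]

```text
time: 9.02
ee_pos: [0.6078, -0.0928, 0.0285]
eef_rot: [0.98, -0.199, 0.0, -0.0]
contact_force: [-0.0, -0.4, -0.8]
finger_gap: 0.392
```

Request:
step_arm:
  steps:
    - [0,0,0,0]
    - [0,0,0,0]
    - [0,0,0,0]
    - [0,0,0,0]
    - [0,0,0,0]
    - [0,0,0,0]
    - [0,0,-0.5,0]
    - [0,0,-0.9,0]
    - [0,0,-0.9,0]
    - [0,0,-0.9,0]
    - [0,0,-0.9,0]
    - [0,0,0,0]
  gripper: -1

```text
time: 10.52
ee_pos: [0.6093, -0.0929, 0.1543]
eef_rot: [0.98, -0.2, 0.003, -0.0]
contact_force: [0.7, -0.2, -0.1]
finger_gap: 0.999
```

```bash
python3 - <<'E'
from h import *
plan(.484,.057,.155,-23)
p,d,i=cloud('wrist');cv2.imwrite('pics/e.png',p);W=world(d,i)
m=(np.hypot(W[...,0]-.607,W[...,1]+.094)<.045)&(W[...,2]>.058)&(W[...,2]<.078)&(d>0)
w=W[m];print(cv2.minAreaRect((w[:,:2]*1000).astype(np.float32)),np.percentile(w[:,2],[5,50,95]))
E
```

```text
t 10.53 tcp [ 0.6093 -0.0929  0.1543] yaw -23.02 tilt [ 0.0055 -0.0004] gap 0.999 F [ 0.7 -0.2 -0.1]
TURN rows 1 x -0.02
SHIFT total [-5.8  -2.97 -0.02] rows 7 x [-0.828 -0.424 -0.003]
((606.6480712890625, -93.54142761230469), (33.86663818359375, 49.919578552246094), 66.61783599853516) [0.06448749 0.06843804 0.0740558 ]
```

View pics/e.png

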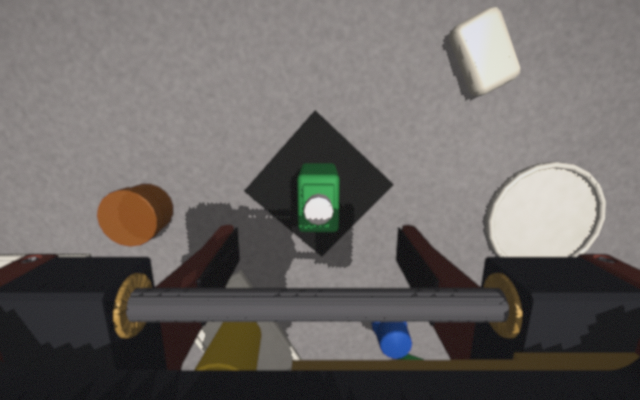

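The bottle stands upright on the mat, cap at (319,210). Moving to the cup.

Request:
step_arm:
  steps:
    - [-0.83,-0.425,0,0]
    - [-0.83,-0.425,0,0]
    - [-0.83,-0.425,0,0]
    - [-0.83,-0.425,0,0]
    - [-0.83,-0.425,0,0]
    - [-0.83,-0.425,0,0]
    - [-0.83,-0.425,0,0]
    - [0,0,0,0]
    - [0,0,0,0]

```text
time: 11.7
ee_pos: [0.4821, 0.0568, 0.1507]
eef_rot: [0.98, -0.2, -0.0, 0.0]
contact_force: [0.3, 0.3, 0.2]
finger_gap: 0.999
```

```bash
python3 - <<'E'
from h import *
p,d,i=cloud('wrist');cv2.imwrite('pics/f.png',p);W=world(d,i)
m=(np.hypot(W[...,0]-.484,W[...,1]-.057)<.045)&(W[...,2]>.074)&(W[...,2]<.095)&(d>0)
w=W[m];print(cv2.minAreaRect((w[:,:2]*1000).astype(np.float32)),cv2.minEnclosingCircle((w[:,:2]*1000).astype(np.float32)),np.percentile(w[:,2],[5,50,95]))
plan(.4837,.0565,.036,-23)
# round dish refined from top & scene
for n in('top','scene'):
    p,d,i=cloud(n);W=world(d,i)
    m=(np.hypot(W[...,0]-.4865,W[...,1]+.301)<.075)
    hs=cv2.cvtColor(p,cv2.COLOR_BGR2GRAY)
    # brightness mask
    k=m&(W[...,2]<.03)&(hs>140)&(d>0)
    w=W[k];r=cv2.minAreaRect((w[:,:2]*1000).astype(np.float32));print(n,k.sum(),r,w[:,:2].mean(0),cv2.minEnclosingCircle((w[:,:2]*1000).astype(np.float32)))
E
```

```text
((483.2693786621094, 57.44746398925781), (61.091922760009766, 60.41490936279297), 21.100749969482422) ((483.1003723144531, 57.44205856323242), 30.89900016784668) [0.07551126 0.08349992 0.08487681]
t 11.75 tcp [0.4824 0.0566 0.1508] yaw -23.08 tilt [-0.0002 -0.0005] gap 1.002 F [ 0.1  0.3 -0.5]
TURN rows 1 x -0.08
SHIFT total [ 0.04 -0.01  3.83] rows 5 x [ 0.008 -0.003  0.765]
top 1526 ((485.6142883300781, -300.6282043457031), (118.02867889404297, 116.26870727539062), 87.34146881103516) [ 0.48511874 -0.30005035] ((484.37908935546875, -300.39923095703125), 60.617835998535156)
scene 4057 ((487.0774230957031, -300.6300354003906), (146.81521606445312, 146.52386474609375), 37.17164611816406) [ 0.49108201 -0.29914714] ((486.58599853515625, -300.9815673828125), 74.90345764160156)
```

View pics/f.png

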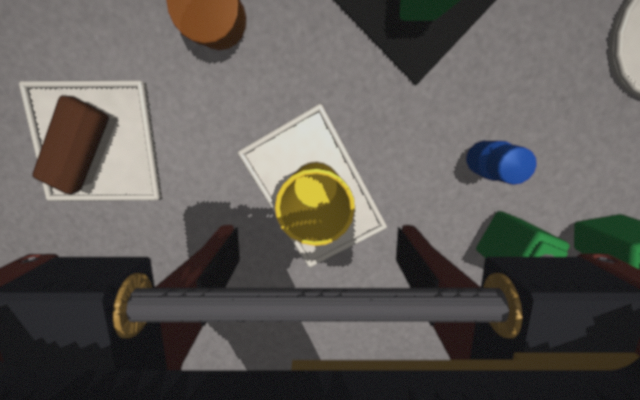

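The cup sits at (315,205), centred between the fingers. The round dish measures (486,-300.7) mm. Descending on the cup.

Request:
step_arm:
  steps:
    - [0.03,-0.02,0.5,0]
    - [0,0,0.8,0]
    - [0,0,0.8,0]
    - [0,0,0.8,0]
    - [0,0,0.5,0]
    - [0,0,0.4,0]
    - [0,0,0,0]
    - [0,0,0,0]
  gripper: -1

```text
time: 12.85
ee_pos: [0.4835, 0.0578, 0.0376]
eef_rot: [0.98, -0.2, 0.0, -0.0]
contact_force: [1.4, 0.9, 0.5]
finger_gap: 1.002
```

Request:
step_arm:
  steps:
    - [0,0,0,0]
    - [0,0,0,0]
    - [0,0,0,0]
    - [0,0,0,0]
    - [0,0,0,0]
    - [0,0,0,0]
    - [0,0,0,0]
  gripper: 1

```text
time: 13.72
ee_pos: [0.4833, 0.0578, 0.0373]
eef_rot: [0.98, -0.199, 0.0, -0.0]
contact_force: [-0.9, 0.8, 4.9]
finger_gap: 0.682
```

```bash
python3 -c "
from h import *
plan(.486,-.3007,.165)"
```

```text
t 13.72 tcp [0.4833 0.0578 0.0373] yaw -23.01 tilt [0.0006 0.0001] gap 0.682 F [-0.9  0.8  4.9]
SHIFT total [ 4.75 10.97 -4.26] rows 12 x [ 0.396  0.914 -0.355]
```

Request:
step_arm:
  steps:
    - [0,0,-0.4,0]
    - [0,0,-0.8,0]
    - [0,0,-0.9,0]
    - [0,0,-0.9,0]
    - [0,0,-0.6,0]
    - [0,0,0,0]

```text
time: 14.48
ee_pos: [0.4837, 0.0578, 0.1465]
eef_rot: [0.98, -0.2, 0.001, -0.001]
contact_force: [0.9, 0.3, 0.5]
finger_gap: 0.68
```

Request:
step_arm:
  steps:
    - [0.396,0.914,0,0]
    - [0.396,0.914,0,0]
    - [0.396,0.914,0,0]
    - [0.396,0.914,0,0]
    - [0.396,0.914,0,0]
    - [0.396,0.914,0,0]
    - [0.396,0.914,0,0]
    - [0.396,0.914,0,0]
    - [0.396,0.914,0,0]
    - [0.396,0.914,0,0]
    - [0.396,0.914,0,0]
    - [0.396,0.914,0,0]
    - [0,0,0,0]
    - [0,0,0,0]

```text
time: 16.23
ee_pos: [0.4851, -0.2997, 0.1442]
eef_rot: [0.98, -0.199, -0.001, -0.0]
contact_force: [0.3, -0.6, -0.4]
finger_gap: 0.676
```

```bash
python3 - <<'E'
from h import *
plan(.486,-.3007,.039)
p,d,i=cloud('scene');cv2.imwrite('pics/g.png',cv2.resize(p[150:350,90:330],(720,600)))
p,d,i=cloud('wrist');W=world(d,i);cv2.imwrite('pics/gw.png',p)
E
```

```text
t 16.23 tcp [ 0.4851 -0.2997  0.1442] yaw -22.98 tilt [-0.0015  0.0013] gap 0.676 F [ 0.3 -0.6 -0.4]
SHIFT total [0.04 0.02 3.51] rows 4 x [0.01  0.005 0.877]
```

View pics/g.png

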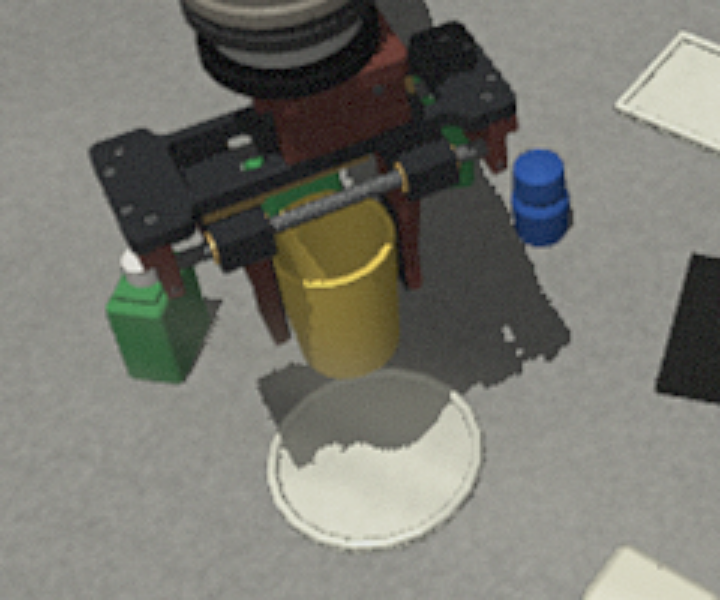

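View pics/gw.png

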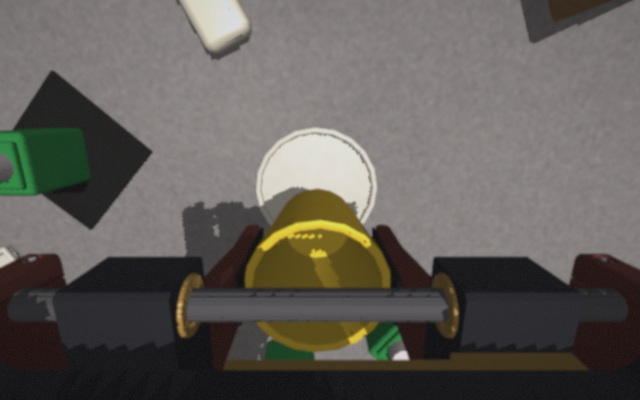

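The cup is upright and centred over the round dish. Lowering it.

Request:
step_arm:
  steps:
    - [0.03,0.02,0.6,0]
    - [0,0,0.8,0]
    - [0,0,0.8,0]
    - [0,0,0.7,0]
    - [0,0,0.35,0]
    - [0,0,0.28,0]
    - [0,0,0,0]
    - [0,0,0,0]
    - [0,0,0,0]

```text
time: 17.45
ee_pos: [0.4866, -0.302, 0.0398]
eef_rot: [0.98, -0.199, 0.001, 0.0]
contact_force: [0.1, 0.5, -0.5]
finger_gap: 0.683
```

Request:
step_arm:
  steps:
    - [0,0,0,0]
    - [0,0,0,0]
    - [0,0,0,0]
    - [0,0,0,0]
    - [0,0,0,0]
    - [0,0,0,0]
    - [0,0,-0.4,0]
    - [0,0,-0.8,0]
    - [0,0,-0.9,0]
    - [0,0,-0.9,0]
    - [0,0,-0.9,0]
    - [0,0,0,0]
  gripper: -1

```text
time: 18.95
ee_pos: [0.4876, -0.3026, 0.159]
eef_rot: [0.98, -0.2, 0.003, 0.001]
contact_force: [0.2, 0.6, 1.1]
finger_gap: 1.004
```

```bash
python3 - <<'E'
from h import *
p,d,i=cloud('wrist');cv2.imwrite('pics/hw.png',p);W=world(d,i)
m=(np.hypot(W[...,0]-.486,W[...,1]+.3)<.045)&(W[...,2]>.074)&(W[...,2]<.095)&(d>0)
w=W[m];print(cv2.minEnclosingCircle((w[:,:2]*1000).astype(np.float32)),np.percentile(w[:,2],[5,50,95]))
plan(.6075,.2418,.13,-52.5)
E
```

```text
((485.3099365234375, -301.3492736816406), 30.839813232421875) [0.07563878 0.08186807 0.08324911]
t 19.0 tcp [ 0.4867 -0.302   0.1574] yaw -23.01 tilt [ 0.0023 -0.001 ] gap 0.999 F [-0.3  0.1  0.2]
TURN rows 4 x 7.37
SHIFT total [-11.93 -14.23   0.91] rows 15 x [-0.795 -0.949  0.061]
```

View pics/hw.png

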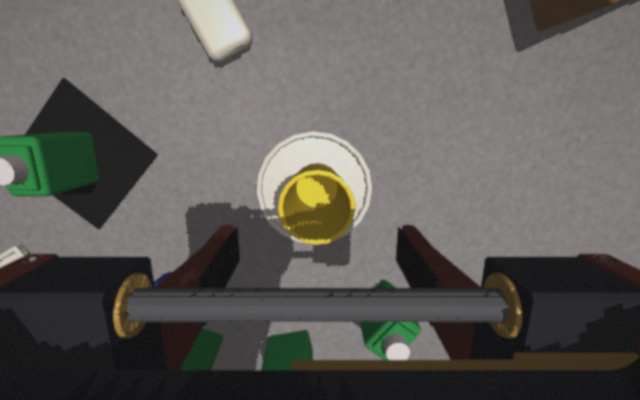

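The cup stands at (485.3,-301.3) mm, within 1 mm of the dish centre. Now the brush.

Request:
step_arm:
  steps:
    - [0,0,0,7.37]
    - [0,0,0,7.37]
    - [0,0,0,7.37]
    - [0,0,0,7.37]
    - [-0.795,-0.949,0,0]
    - [-0.795,-0.949,0,0]
    - [-0.795,-0.949,0,0]
    - [-0.795,-0.949,0,0]
    - [-0.795,-0.949,0,0]
    - [-0.795,-0.949,0,0]
    - [-0.795,-0.949,0,0]
    - [-0.795,-0.949,0,0]
    - [-0.795,-0.949,0,0]
    - [-0.795,-0.949,0,0]
    - [-0.795,-0.949,0,0]
    - [-0.795,-0.949,0,0]
    - [-0.795,-0.949,0,0]
    - [-0.795,-0.949,0,0]
    - [-0.795,-0.949,0,0]
    - [0,0,0,0]
  gripper: -0.4

```text
time: 21.5
ee_pos: [0.6058, 0.2461, 0.1545]
eef_rot: [0.898, -0.44, -0.001, 0.0]
contact_force: [0.4, -0.4, -0.1]
finger_gap: 0.702
```

```bash
python3 - <<'E'
from h import *
p,d,i=cloud('wrist');cv2.imwrite('pics/iw.png',p);W=world(d,i)
m=(np.hypot(W[...,0]-.607,W[...,1]-.241)<.055)&(W[...,2]>.028)&(W[...,2]<.05)&(d>0)
w=W[m];print(cv2.minAreaRect((w[:,:2]*1000).astype(np.float32)),np.percentile(w[:,2],[5,50,95]))
g=cv2.cvtColor(p,cv2.COLOR_BGR2GRAY)
plan(.6075,.2418,.013,-52.5)
E
```

```text
((607.931640625, 239.9190216064453), (37.522884368896484, 82.71072387695312), 36.77274703979492) [0.03489813 0.03785925 0.0391295 ]
t 21.55 tcp [0.6061 0.2432 0.1546] yaw -52.34 tilt [-0.0021 -0.0009] gap 0.695 F [ 0.5 -0.1 -0.4]
TURN rows 1 x 0.16
SHIFT total [ 0.07 -0.01  4.72] rows 5 x [ 0.014 -0.002  0.944]
```

View pics/iw.png

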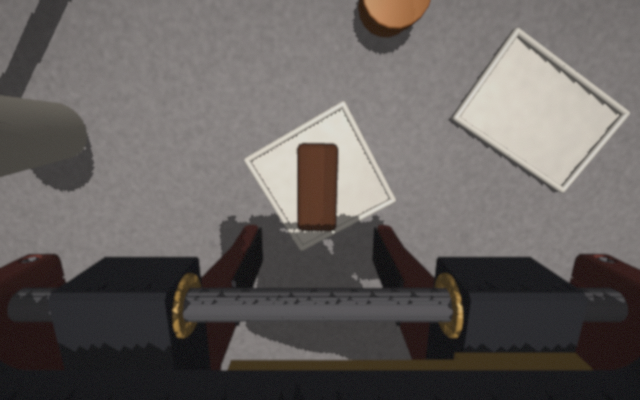

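The brush is at (317,187) in the wrist view, 37.5 × 82.7 mm with its top at 38 mm, and lined up with the jaws. Descending.

Request:
step_arm:
  steps:
    - [0.09,0,0.6,0.5]
    - [0,0,0.9,0]
    - [0,0,0.9,0]
    - [0,0,0.9,0]
    - [0,0,0.7,0]
    - [0,0,0.4,0]
    - [0,0,0.28,0]
    - [0,0,0,0]
    - [0,0,0,0]

```text
time: 22.68
ee_pos: [0.6094, 0.2402, 0.0166]
eef_rot: [0.895, -0.446, 0.0, -0.001]
contact_force: [-0.4, -0.2, 0.1]
finger_gap: 0.702
```

Request:
step_arm:
  steps:
    - [0,0,0,0]
    - [0,0,0,0]
    - [0,0,0,0]
    - [0,0,0,0]
    - [0,0,0,0]
    - [0,0,0,0]
    - [0,0,0,0]
  gripper: 1

```text
time: 23.55
ee_pos: [0.6091, 0.2401, 0.0162]
eef_rot: [0.895, -0.446, 0.0, -0.0]
contact_force: [1.0, 0.3, 4.5]
finger_gap: 0.427
```

Request:
step_arm:
  steps:
    - [0,0,-0.4,0]
    - [0,0,-0.8,0]
    - [0,0,-0.9,0]
    - [0,0,-0.9,0]
    - [0,0,0,0]

```text
time: 24.18
ee_pos: [0.61, 0.2403, 0.1081]
eef_rot: [0.895, -0.446, 0.001, -0.001]
contact_force: [0.7, -0.3, -0.9]
finger_gap: 0.433
```

```bash
python3 - <<'E'
from h import *
p,d,i=cloud('wrist');cv2.imwrite('pics/jw.png',p)
for n,s in(('long',(.480,.060)),('square',(.6075,.2395))):
  for c in('top','scene'):
    p,d,i=cloud(c);W=world(d,i);g=cv2.cvtColor(p,cv2.COLOR_BGR2GRAY)
    k=(np.hypot(W[...,0]-s[0],W[...,1]-s[1])<.1)&(W[...,2]<.02)&(W[...,2]>-.005)&(g>(125 if c=='top' else 135))&(d>0)
    q,l,st,ct=cv2.connectedComponentsWithStats(k.astype(np.uint8));b=1+st[1:,4].argmax()
    w=W[l==b];r=cv2.minAreaRect((w[:,:2]*1000).astype(np.float32));print(n,c,np.round(r[0],1),np.round(r[1],1),round(r[2],1),len(w))
plan(.480,.060,.1,6)
E
```

```text
long top [481.   59.6] [145.9  96.4] 6.4 1947
long scene [475.8  64.8] [198.1 168.8] 42.7 3000
square top [598.4 212.2] [ 64.5 120.5] 71.8 526
square scene [624.4 212. ] [196.5 135.3] 34.0 2226
t 24.43 tcp [0.6078 0.2395 0.1043] yaw -52.98 tilt [-0.0024 -0.0012] gap 0.427 F [-0.9  0.3 -0.7]
TURN rows 7 x -8.43
SHIFT total [-4.86  5.51  0.14] rows 6 x [-0.81   0.918  0.024]
```

View pics/jw.png

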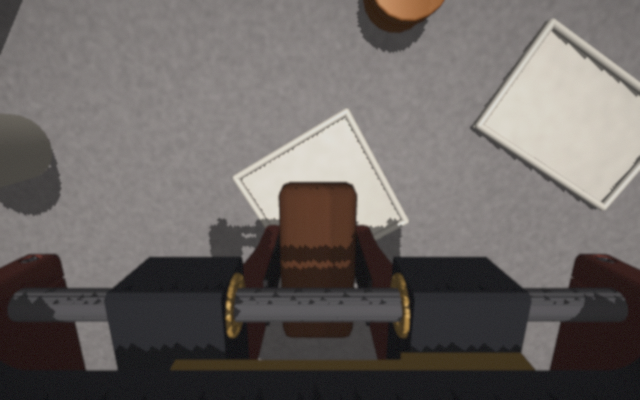

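The brush is held level. Turning it onto the long dish's axis.

Request:
step_arm:
  steps:
    - [0,0,0,-8.45]
    - [0,0,0,-8.45]
    - [0,0,0,-8.45]
    - [0,0,0,-8.45]
    - [0,0,0,-8.45]
    - [0,0,0,-8.45]
    - [0,0,0,-8.45]
    - [-0.81,0.918,0,0]
    - [-0.81,0.918,0,0]
    - [-0.81,0.918,0,0]
    - [-0.81,0.918,0,0]
    - [-0.81,0.918,0,0]
    - [-0.81,0.918,0,0]
    - [0,0,0,0]
    - [0,0,0,0]

```text
time: 26.3
ee_pos: [0.4819, 0.0605, 0.1056]
eef_rot: [0.999, 0.054, 0.0, -0.0]
contact_force: [0.4, -0.2, -0.8]
finger_gap: 0.433
```

```bash
python3 - <<'E'
from h import *
plan(.481,.060,.0165,6.2)
p,d,i=cloud('wrist');cv2.imwrite('pics/kw.png',p)
E
```

```text
t 26.3 tcp [0.4819 0.0605 0.1056] yaw 6.17 tilt [0.0001 0.0004] gap 0.433 F [ 0.4 -0.2 -0.8]
TURN rows 1 x -0.03
SHIFT total [-0.03  0.01  2.97] rows 4 x [-0.008  0.003  0.742]
```

View pics/kw.png

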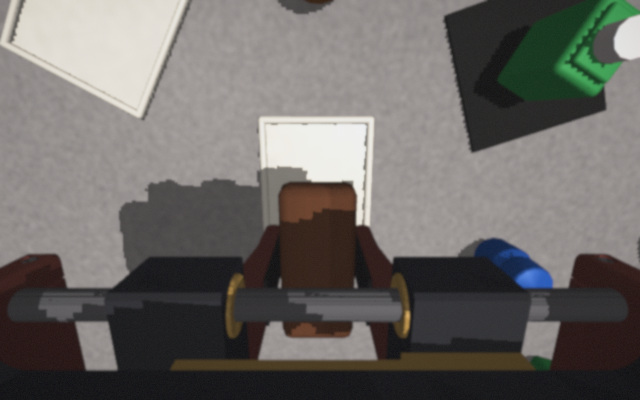

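The brush is parallel to the dish, which spans columns 260–374. Lowering it.

Request:
step_arm:
  steps:
    - [-0.03,0.01,0.6,0]
    - [0,0,0.8,0]
    - [0,0,0.8,0]
    - [0,0,0.45,0]
    - [0,0,0.31,0]
    - [0,0,0,0]
    - [0,0,0,0]
    - [0,0,0,0]

```text
time: 27.35
ee_pos: [0.481, 0.0596, 0.0174]
eef_rot: [0.999, 0.054, 0.0, -0.0]
contact_force: [0.5, -0.7, -0.8]
finger_gap: 0.428
```

Request:
step_arm:
  steps:
    - [0,0,0,0]
    - [0,0,0,0]
    - [0,0,0,0]
    - [0,0,0,0]
    - [0,0,0,0]
    - [0,0,-0.4,0]
    - [0,0,-0.8,0]
    - [0,0,-0.9,0]
    - [0,0,-0.9,0]
    - [0,0,-0.9,0]
    - [0,0,-0.6,0]
    - [0,0,0,0]
  gripper: -0.3

```text
time: 28.85
ee_pos: [0.4817, 0.0598, 0.1538]
eef_rot: [0.999, 0.054, 0.002, -0.0]
contact_force: [0.7, 0.8, -0.5]
finger_gap: 0.65
```

```bash
python3 - <<'E'
from h import *
plan(.6066,-.0935,.155,-23.2)
p,d,i=cloud('wrist');cv2.imwrite('pics/lw.png',p);W=world(d,i)
m=(np.hypot(W[...,0]-.48,W[...,1]-.06)<.055)&(W[...,2]>.028)&(W[...,2]<.05)&(d>0)
w=W[m];print(cv2.minAreaRect((w[:,:2]*1000).astype(np.float32)),np.percentile(w[:,2],[5,50,95]))
k=(np.hypot(W[...,0]-.48,W[...,1]-.06)<.1)&(abs(W[...,2]-.0085)<.0045)&(d>0)
w=W[k];print(cv2.minAreaRect((w[:,:2]*1000).astype(np.float32)))
E
```

```text
t 28.85 tcp [0.4817 0.0598 0.1538] yaw 6.15 tilt [0.0036 0.0006] gap 0.65 F [ 0.7  0.8 -0.5]
TURN rows 4 x 7.34
SHIFT total [ 5.84  3.06 -0.04] rows 7 x [ 0.834  0.437 -0.006]
((475.648681640625, 58.145416259765625), (84.3399887084961, 38.00525665283203), 6.2589030265808105) [0.03349273 0.03655514 0.03784906]
((478.59405517578125, 60.511383056640625), (140.61044311523438, 94.0445785522461), 6.339678764343262)
```

View pics/lw.png

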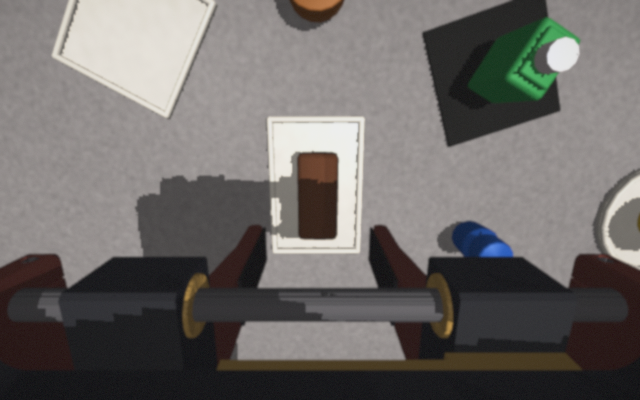

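The brush lies bristles down along the dish, within about 3 mm of the middle in this view; I'll check it again from the fixed cameras. Now to the bottle.

Request:
step_arm:
  steps:
    - [0,0,0,7.34]
    - [0,0,0,7.34]
    - [0,0,0,7.34]
    - [0,0,0,7.34]
    - [0.834,0.437,0,0]
    - [0.834,0.437,0,0]
    - [0.834,0.437,0,0]
    - [0.834,0.437,0,0]
    - [0.834,0.437,0,0]
    - [0.834,0.437,0,0]
    - [0.834,0.437,0,0]
    - [0,0,0,0]
    - [0,0,0,0]
  gripper: -1

```text
time: 30.52
ee_pos: [0.6045, -0.0927, 0.151]
eef_rot: [0.98, -0.201, -0.001, -0.0]
contact_force: [0.5, -0.4, -0.6]
finger_gap: 1.0
```

```bash
python3 - <<'E'
from h import *
for c in('top','scene'):
    p,d,i=cloud(c);W=world(d,i)
    cv2.imwrite(f'pics/m_{c}.png',p)
    m=(np.hypot(W[...,0]-.48,W[...,1]-.06)<.055)&(W[...,2]>.030)&(W[...,2]<.05)&(d>0)
    w=W[m];r=cv2.minAreaRect((w[:,:2]*1000).astype(np.float32));print(c,'brush',np.round(r[0],1),np.round(r[1],1),r[2],np.median(w[:,2]))
    for n in('long_dish','square_dish'):
      for s in spotter.silhouettes(n,c)[:1]:
        w=W[s['pixels']&(d>0)&(W[...,2]<.016)&(W[...,2]>.003)];r=cv2.minAreaRect((w[:,:2]*1000).astype(np.float32));print(n,s['confidence'],np.round(r[0],1),np.round(r[1],1),r[2])
p,d,i=cloud('wrist');W=world(d,i)
m=(np.hypot(W[...,0]-.607,W[...,1]+.094)<.045)&(W[...,2]>.058)&(W[...,2]<.078)&(d>0)
w=W[m];print(cv2.minAreaRect((w[:,:2]*1000).astype(np.float32)))
plan(.6066,-.0935,.0285,-23.2)
E
```

```text
top brush [477.6  58.5] [84.3 37.8] 6.032942295074463 0.03734362971755423
long_dish 0.75 [481.3  60.3] [144.7  95.9] 6.949942588806152
square_dish 0.91 [606.8 239.7] [114.7 113.8] 66.38130187988281
scene brush [495.8  57. ] [46.5 38.9] 3.2654225826263428 0.03595807942385426
long_dish 0.69 [480.1  57.1] [141.4  94.1] 5.668701648712158
square_dish 0.75 [606.  236.6] [116.7 115.4] 67.40916442871094
((608.4320068359375, -94.04833984375), (33.98839569091797, 49.21350860595703), 66.91971588134766)
t 30.88 tcp [ 0.6054 -0.0933  0.1522] yaw -23.16 tilt [0.0001 0.0001] gap 1.003 F [0.3 0.1 0.1]
TURN rows 1 x 0.04
SHIFT total [ 0.04 -0.01  4.12] rows 5 x [ 0.008 -0.002  0.824]
```

View pics/m_scene.png

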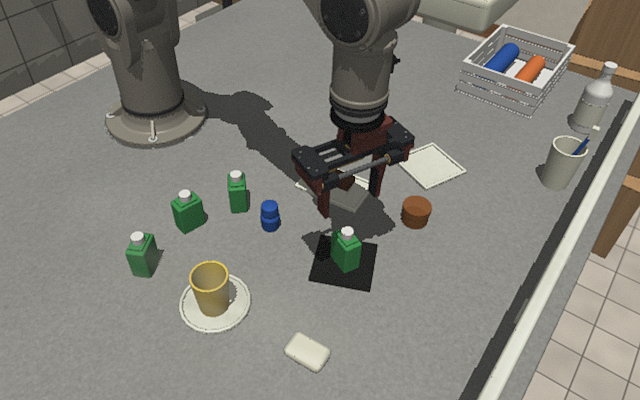

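Request:
step_arm:
  steps:
    - [0.05,0,0.7,0]
    - [0,0,0.9,0]
    - [0,0,0.9,0]
    - [0,0,0.8,0]
    - [0,0,0.5,0]
    - [0,0,0.33,0]
    - [0,0,0,0]
    - [0,0,0,0]
  gripper: -1

```text
time: 31.88
ee_pos: [0.6075, -0.0944, 0.0289]
eef_rot: [0.98, -0.201, 0.001, -0.0]
contact_force: [0.3, 0.2, 0.3]
finger_gap: 1.001
```

Request:
step_arm:
  steps:
    - [0,0,0,0]
    - [0,0,0,0]
    - [0,0,0,0]
    - [0,0,0,0]
    - [0,0,0,0]
    - [0,0,0,0]
    - [0,0,0,0]
    - [0,0,0,0]
  gripper: 1

```text
time: 32.88
ee_pos: [0.607, -0.0942, 0.0281]
eef_rot: [0.98, -0.201, 0.0, -0.0]
contact_force: [0.1, 1.4, 0.4]
finger_gap: 0.385
```

Request:
step_arm:
  steps:
    - [0,0,-0.4,0]
    - [0,0,-0.8,0]
    - [0,0,-0.9,0]
    - [0,0,-0.9,0]
    - [0,0,0,0]

```text
time: 33.5
ee_pos: [0.6085, -0.0947, 0.1208]
eef_rot: [0.98, -0.201, 0.002, -0.0]
contact_force: [0.4, -0.3, -0.9]
finger_gap: 0.386
```

```bash
python3 -c "
from h import *
plan(.607,.239,.12,-23)"
```

```text
t 33.5 tcp [ 0.6085 -0.0947  0.1208] yaw -23.22 tilt [ 0.0048 -0.0005] gap 0.386 F [ 0.4 -0.3 -0.9]
TURN rows 1 x -0.22
SHIFT total [ -4.39 -10.22   0.03] rows 11 x [-0.399 -0.929  0.002]
```

Request:
step_arm:
  steps:
    - [-0.399,-0.929,0,0]
    - [-0.399,-0.929,0,0]
    - [-0.399,-0.929,0,0]
    - [-0.399,-0.929,0,0]
    - [-0.399,-0.929,0,0]
    - [-0.399,-0.929,0,0]
    - [-0.399,-0.929,0,0]
    - [-0.399,-0.929,0,0]
    - [-0.399,-0.929,0,0]
    - [-0.399,-0.929,0,0]
    - [-0.399,-0.929,0,0]
    - [0,0,0,0]
    - [0,0,0,0]
    - [0,0,0,0]

```text
time: 35.25
ee_pos: [0.6068, 0.2373, 0.1177]
eef_rot: [0.979, -0.202, -0.0, 0.001]
contact_force: [0.4, -0.2, -0.4]
finger_gap: 0.386
```

```bash
python3 - <<'E'
from h import *
plan(.607,.239,.0285,-23)
p,d,i=cloud('scene');cv2.imwrite('pics/n.png',cv2.resize(p[40:240,320:560],(720,600)))
p,d,i=cloud('wrist');cv2.imwrite('pics/nw.png',p)
E
```

```text
t 35.25 tcp [0.6068 0.2373 0.1177] yaw -23.32 tilt [-0.0005 -0.0013] gap 0.386 F [ 0.4 -0.2 -0.4]
TURN rows 1 x -0.32
SHIFT total [-0.02 -0.05  2.97] rows 4 x [-0.004 -0.014  0.743]
```

View pics/nw.png

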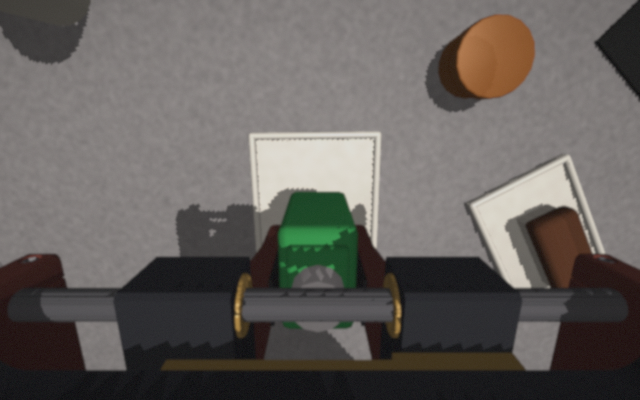

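The bottle is centred over the square dish (columns 250–380) and parallel to it. Lowering, releasing and rising.

Request:
step_arm:
  steps:
    - [0,-0.05,0.6,-0.3]
    - [0,0,0.8,0]
    - [0,0,0.8,0]
    - [0,0,0.47,0]
    - [0,0,0.3,0]
    - [0,0,0,0]
    - [0,0,0,0]
    - [0,0,0,0]

```text
time: 36.35
ee_pos: [0.6075, 0.2408, 0.0293]
eef_rot: [0.98, -0.199, 0.0, -0.0]
contact_force: [0.2, 0.1, -1.0]
finger_gap: 0.386
```

Request:
step_arm:
  steps:
    - [0,0,0,0]
    - [0,0,0,0]
    - [0,0,0,0]
    - [0,0,0,0]
    - [0,0,0,0]
    - [0,0,0,0]
    - [0,0,-0.4,0]
    - [0,0,-0.8,0]
    - [0,0,-0.9,0]
    - [0,0,-0.9,0]
    - [0,0,-0.9,0]
    - [0,0,-0.4,0]
    - [0,0,0,0]
    - [0,0,0,0]
    - [0,0,0,0]
  gripper: -1

```text
time: 38.22
ee_pos: [0.6066, 0.2404, 0.1568]
eef_rot: [0.98, -0.198, -0.001, 0.001]
contact_force: [-0.3, 0.3, -0.4]
finger_gap: 1.001
```

```bash
python3 - <<'E'
from h import *
p,d,i=cloud('wrist');W=world(d,i);cv2.imwrite('pics/ow.png',p)
m=(np.hypot(W[...,0]-.607,W[...,1]-.239)<.045)&(W[...,2]>.058)&(W[...,2]<.078)&(d>0)
w=W[m];print('bottle',cv2.minAreaRect((w[:,:2]*1000).astype(np.float32)),np.median(w[:,2]))
k=(np.hypot(W[...,0]-.607,W[...,1]-.239)<.09)&(abs(W[...,2]-.0085)<.0045)&(d>0)
w=W[k];print('square',cv2.minAreaRect((w[:,:2]*1000).astype(np.float32)))
plan(.4778,.058,.155,6.2)
E
```

```text
bottle ((608.4599609375, 239.49581909179688), (33.953521728515625, 48.84684371948242), 67.44355010986328) 0.0703810453452641
square ((606.6810913085938, 238.88153076171875), (114.08013916015625, 113.37185668945312), 67.31195831298828)
t 38.27 tcp [0.6067 0.2404 0.1569] yaw -22.9 tilt [-0.0016 -0.0008] gap 0.999 F [-0.5  0.2 -0.2]
TURN rows 4 x -7.27
SHIFT total [-4.93  5.58  0.06] rows 6 x [-0.821  0.93   0.011]
```

View pics/ow.png

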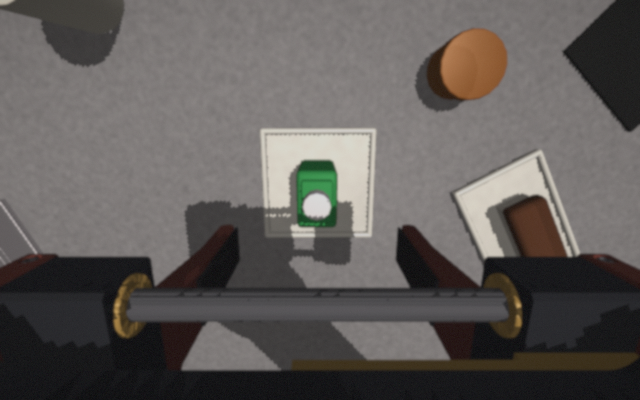

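The bottle is upright and within 2 mm of the middle. Rechecking the brush with the arm off to one side.

```bash
python3 - <<'E'
from h import *
for c in('top','scene'):
    p,d,i=cloud(c);W=world(d,i);cv2.imwrite(f'pics/q_{c}.png',p)
    m=(np.hypot(W[...,0]-.48,W[...,1]-.06)<.055)&(W[...,2]>.030)&(W[...,2]<.05)&(d>0)
    w=W[m];r=cv2.minAreaRect((w[:,:2]*1000).astype(np.float32));print(c,'brush',np.round(r[0],1),np.round(r[1],1),r[2])
    for s in spotter.silhouettes('long_dish',c)[:1]:
        w=W[s['pixels']&(d>0)&(W[...,2]<.016)&(W[...,2]>.0035)];r=cv2.minAreaRect((w[:,:2]*1000).astype(np.float32));print(s['confidence'],np.round(r[0],1),np.round(r[1],1),r[2])
E
```

```text
top brush [477.6  58.5] [84.4 38.1] 5.996191501617432
0.86 [480.2  60.7] [141.9  94.1] 6.459281921386719
scene brush [476.9  55.7] [83.8 40.3] 5.810703754425049
0.66 [479.6  57.8] [142.3  96. ] 7.094752311706543
```

View pics/q_top.png

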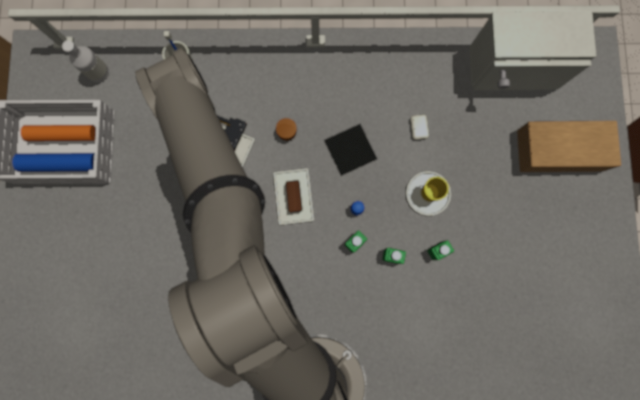

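View pics/q_scene.png

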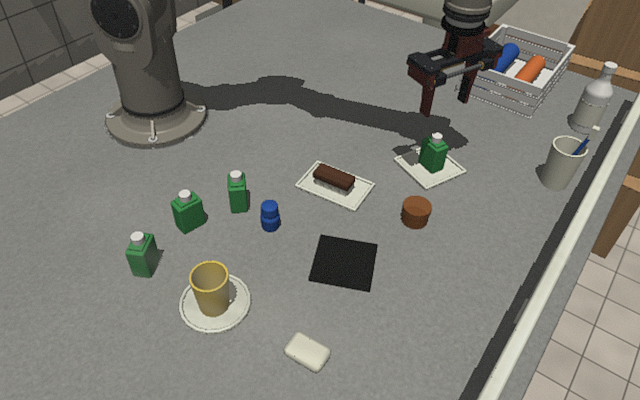

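All three things are in place. The jar at (416,212), roll-on at (270,216) and soap at (307,351) have not moved in the scene view. All views put the brush about 3.4 mm off centre with its yaw within 1°, which counts as the middle with 22 mm of free room each side. The arm is clear, so I'm handing in.

```bash
python3 -c "
from h import *
print(job.sign_off())"
```

```text
the job is handed in; nothing more can be done
None
```

The swap is done and handed in at about 38.5 s, well inside the 118 s limit. I parked the bottle from the round dish on the mat. I then moved the cup to the round dish, the brush to the long dish and the bottle to the square dish. The bottle I took was the one farthest from the base, at 0.57 m.

| Thing | Where it ended up | Last check |
|---|---|---|
| Cup | Upright in the round dish | About 1 mm from the middle |
| Bottle | Upright in the square dish, aligned with its sides | About 2 mm from the middle |
| Nail brush | Bristles down along the long dish, yaw within about 1° | About 3.4 mm from the middle |

- **Brush offset:** all three cameras agreed on the brush's small offset. I left it because the dish has about 22 mm of free room on each side.
- **Camera disagreement:** the scene camera put the brush and the dish about 3 mm lower in y than the top camera did. Both cameras gave the same position of the brush within the dish.
- **Other things:** the cream jar, roll-on and soap show in the same places in the scene view. I judged that by eye and did not re-measure them.
- **Forces and clearance:** forces reported at the end of each move stayed under 5 N, and the open gripper was clear of everything at hand-in.

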